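Brighten the mirror lamp on its touch dimmer

TASK

Turn the mirror lamp up to full: lightly run the closed fingertips along the horseshoe-shaped touch dimmer from the smallest steel stud to the largest, touching every stud and every wooden rib between them in turn. Finish while still holding the fingertips lightly on the largest stud. Do not grip, lift or shove the dimmer, and leave the balls, bails, coaster and basket where they are.

Things in the scene. Friction and masses are not known exactly. Their poses are not given: they have to be found in the camera images.
- dimmer: loose horseshoe touch dimmer, about 1 kg: dark wooden foot 12 mm high, 40 mm wide; on it a white track 30 mm wide, top 28 mm above the shelf. Origin: centre of the arc, at the underside; z up. Track centre line: arc of 70 mm radius, -112 to +112 deg about z from its x axis, mouth to -x. Steel studs at -100, -50, 0, 50, 100 deg, growing with the angle; a rib half-way between each two.
- track (a joint): how far the sprung track (with all studs and ribs) is pressed straight down, m: 0 at rest, stop at 0.008; starts to sink at about 0.6 N and takes 0.6 N more per mm; springs back
- stud1: the smallest steel stud: low flat-topped cone 12 mm across its foot, 4 mm across its top, 2 mm above the bare track (top 30 mm above the shelf at rest). Origin: centre of its top; x points away from the arc's centre, y along the track towards the larger studs
- stud2: the second smallest steel stud: low flat-topped cone 16 mm across its foot, 8 mm across its top, 2 mm above the bare track (top 30 mm above the shelf at rest). Origin: centre of its top; x points away from the arc's centre, y along the track towards the larger studs
- stud3: the middle steel stud: low flat-topped cone 20 mm across its foot, 12 mm across its top, 2 mm above the bare track (top 30 mm above the shelf at rest). Origin: centre of its top; x points away from the arc's centre, y along the track towards the larger studs
- stud4: the second largest steel stud: low flat-topped cone 24 mm across its foot, 16 mm across its top, 2 mm above the bare track (top 30 mm above the shelf at rest). Origin: centre of its top; x points away from the arc's centre, y along the track towards the larger studs
- stud5: the largest steel stud: low flat-topped cone 28 mm across its foot, 20 mm across its top, 2 mm above the bare track (top 30 mm above the shelf at rest). Origin: centre of its top; x points away from the arc's centre, y along the track towards the larger studs
- rib1: low rounded dark wooden rib across the track (30 mm long, 7 mm wide, 1 mm above the bare track) half-way between stud1 and stud2. Origin: middle of its top; x along the rib, y along the track towards the larger studs
- rib2: low rounded dark wooden rib across the track (30 mm long, 7 mm wide, 1 mm above the bare track) half-way between stud2 and stud3. Origin: middle of its top; x along the rib, y along the track towards the larger studs
- rib3: low rounded dark wooden rib across the track (30 mm long, 7 mm wide, 1 mm above the bare track) half-way between stud3 and stud4. Origin: middle of its top; x along the rib, y along the track towards the larger studs
- rib4: low rounded dark wooden rib across the track (30 mm long, 7 mm wide, 1 mm above the bare track) half-way between stud4 and stud5. Origin: middle of its top; x along the rib, y along the track towards the larger studs
- coaster: loose white ceramic coaster with a lip, 84 mm across, 9 mm high, inside the horseshoe; origin at the centre of its underside; leave alone
- ball1_center (a point): centre of the white ball of 43 mm diameter lying on the coaster (top 48 mm above the shelf); leave alone
- ball2_center (a point): centre of the white ball of 43 mm diameter in the basket; leave alone
- basket: loose green plastic ball basket, 143 mm across the top, 93 mm high, off to the right; origin at the centre of its underside; leave alone
- bail1: loose turned wooden bail lying on the shelf just outside the horseshoe, 105 mm long along its x, 14 mm thick; origin under its middle, at shelf height; leave alone
- bail2: loose turned wooden bail lying on the shelf just outside the horseshoe, 105 mm long along its x, 14 mm thick; origin under its middle, at shelf height; leave alone
- bail3: loose turned wooden bail lying on the shelf just outside the horseshoe, 105 mm long along its x, 14 mm thick; origin under its middle, at shelf height; leave alone
- bail4: loose turned wooden bail lying on the shelf off to the left, 105 mm long along its x, 14 mm thick; origin under its middle, at shelf height; leave alone
Mind the look-alikes: they are no part of the job. Leave any orange, pink or yellow look-alike of the dimmer alone.

How it is judged:
By the outcome, as a careful person would: the job done as asked, in the order asked, and still so for the second after the job is handed in, while the arm keeps its last pose, push and grip.
It also fails if it takes over 48 s, if anything falls off the work surface, if the arm or the gripper's body presses on something with over 40 N, if the wrist force passes 120 N, or if a joint passes its speed limit or range.

ROBOT

A 6-joint arm with a two-finger parallel gripper is mounted at the origin on the work surface. World frame = base frame: x ahead of the robot, y to its left, z up, the work surface at z = 0. Lengths are in m, angles in rad, forces in N, time in s.
With the tool pointing down it reaches from about 0.35 to 0.925 m from the base axis. Payload 6.4 kg.
Tool frame: the origin (TCP) lies at the very end of the fingers, on their centre line; the grasp point (between the pads) lies 19 mm behind it (robot.grasp_offset is the distance from the TCP to the grasp point, in m); z points along the fingers, y is the line along which they close (so a half turn about z gives the same grasp; the last joint's range is limited). The gripper opens to 94 mm and grips with 3 to 60 N. Pads are 16 mm wide; open, the fingers measure 119 mm over their backs; the gripper's body (75 mm by 177 mm) begins 78 mm behind the grasp point.
Start: joints at [-1.499, 0.245, 1.558, -0, 1.339, -0.174], TCP at [0.158, -0.63, 0.205] pointing down, gripper open.
Joint ranges: [-3.13, 3.13], [-1.02, 2.26], [0.13, 2.54], [-0.95, 4.09], [0.21, 2.88], [-2.74, 2.74]. Speed limits (rad/s): [2.57, 2.57, 3.14, 3.14, 3.14, 3.14].

INTERFACE

Orientations are given as a rotation vector (axis times angle).
In Python, from cell import robot gives the robot as it stands.
- The arm moves only by the tool arm_command, never from a script. Its argument "rows" is one flat list of numbers, 7 for each row, row after row: the finger opening in m, from 0 to 0.094, then the shift along the world's x, y, z in m, then the turn, a rotation vector about the world's x, y, z in degrees. In form: [jaw, x, y, z, rx, ry, rz, jaw, x, y, z, rx, ry, rz, ...]. A call has 1 to 12 rows; each row shifts and turns the commanded pose from where the row before left it; what a row does not reach is not made up. A row lasts 1/10 s, in which the tool goes at most 50 mm and 8.59 degrees, less where a joint would pass 70% of its speed; a pose out of reach is approached as far as the arm can. A call with a gripper value outside its range is refused whole. The fingers move at their own pace and stop on an object; the grip force is fixed at half the most. Time passes only in rows, so rows that do not move let the fingers close. It gives the time, the measured TCP pose, the force, the opening and the grip force at its end, in the units of the state.
- robot.sense(): the state, without advancing time (a new reading comes with each control period).
- robot.camera(name): name is "side" or "top"; returns a dict with "pixels" (420x560x3 uint8, blue, green, red), "range_z" (420x560 float32, m along the optical axis (not along the pixel's ray), 0 where there is no reading), "camera_matrix" (3x3 intrinsics, pixels), "origin" and "orientation" of the camera in the world. Camera axes: x right, y down, z forward; pixel columns grow to the right and rows downward; lengths in m; the calibration is good to about 2 mm. A picture is of the moment at which its call begins.
- robot.sign_off(): hands the job in; it is judged then, once.
The state is a dict: "t": time; "joint_pos": joint angles; "dq": joint speeds; "joint_efforts": joint torques, N m; "eef_pos": TCP position; "tcp_rot": TCP orientation; "ft_force": force on the tool from outside, world axes, zero at the start; "ft_torque": the same for the moment, N m; "opening": finger opening in m; "grasp_force": force on a finger pad.
Only numpy, scipy, OpenCV 4.12 (cv2) and the standard library are available. Lean on these libraries where they do the work, as an engineer would, in place of code of your own. Each camera call takes 0.05 s, during which the arm holds its last target. There are 200 camera calls.

## Working session

There is one attempt and no reset: what is moved stays moved. The work goes in short steps, Python scripts to look and compute and a tool call to move; the robot and the scene stay as the last step left them, time stands still between calls to the robot, and variables do not carry over. Pictures are saved under pics/ and viewed, at most 10 in all, crops included, and the job is handed in when it is done.

Besides the shell and the picture viewer there is one more tool, called after "Request:" by a JSON object that holds its "op" and its "data". arm_command: Moves the arm, as the interface text tells. Its arguments: {"type":"object","properties":{"rows":{"type":"array","items":{"type":"number"}}},"required":["rows"]}

```bash
mkdir -p pics; ls; python3 - <<'E'
from cell import robot
import cv2,numpy as np
s=robot.sense();print({k:np.round(v,3) for k,v in s.items()})
for n in("top","side"):
    c=robot.camera(n);cv2.imwrite(f"pics/{n}0.png",c["pixels"]);np.savez(f"{n}0.npz",**c)
    print(n,c["camera_matrix"],c["origin"],c["orientation"])
E
```

```text
pics
{'t': np.float64(0.0), 'joint_pos': array([-1.499,  0.246,  1.559,  0.   ,  1.339, -0.174]), 'dq': array([ 0.001,  0.   , -0.   , -0.001, -0.001, -0.001]), 'joint_efforts': array([-1.0000e-03, -4.1584e+01, -3.1460e+01,  6.9000e-02,  3.3000e-02,
       -0.0000e+00]), 'eef_pos': array([ 0.158, -0.63 ,  0.204]), 'tcp_rot': array([-3.116, -0.385, -0.   ]), 'ft_force': array([-0.306, -0.593, -0.192]), 'ft_torque': array([-0.016, -0.034,  0.006]), 'grasp_force': np.float64(0.0), 'opening': np.float64(0.094)}
top [[432.78153439   0.         276.35259949]
 [  0.         432.78153439 207.24963497]
 [  0.           0.           1.        ]] [ 0.43496912 -0.00758941  1.08567925] [-2.19684765  2.17783988 -0.06663353]
side [[446.23283507   0.         284.19023526]
 [  0.         446.23283507 206.83777923]
 [  0.           0.           1.        ]] [0.14600487 0.90642951 0.88079302] [-0.54141846  2.65795406 -1.24463988]
```

View pics/top0.png

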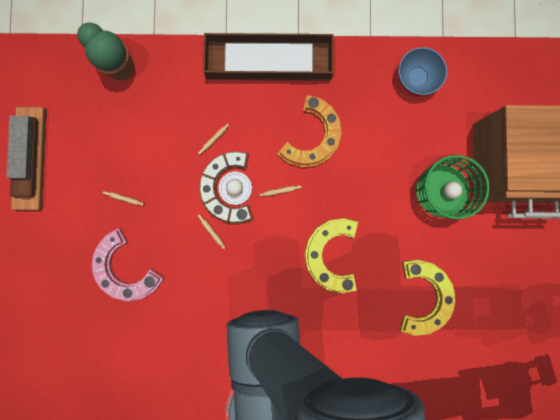

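View pics/side0.png

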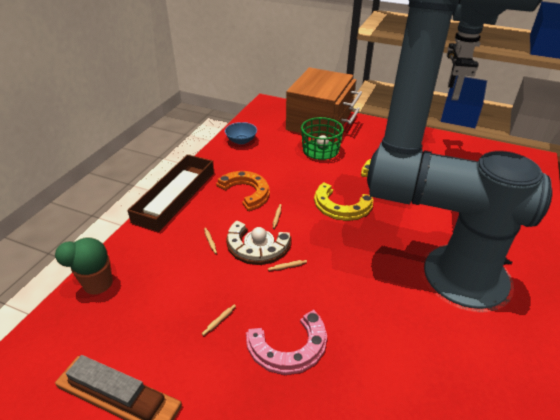

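The white dimmer sits at about (228,187) in the top view, its mouth to the right with the largest stud near (242,214) and the smallest near (239,159). The coaster and ball are inside it, with three bails around. Next: measure the studs.

```bash
cat > h.py <<'E'
import numpy as np,cv2
from scipy.spatial.transform import Rotation as R
def ray(c,uv,z):
    uv=np.atleast_2d(uv).astype(float);K=c["camera_matrix"]
    d=np.c_[(uv-[K[0,2],K[1,2]])/K[0,0],np.ones(len(uv))]@R.from_rotvec(c["orientation"]).as_matrix().T
    return c["origin"]+d*((z-c["origin"][2])/d[:,2])[:,None]
E
python3 - <<'E'
from h import *
for n,(x0,y0,x1,y1) in {"top":(190,140,270,235),"side":(215,210,300,275)}.items():
    c=np.load(n+"0.npz");im=c["pixels"];a=im[y0:y1,x0:x1]
    cv2.imwrite(f"pics/{n}crop.png",cv2.resize(a,None,fx=6,fy=6,interpolation=cv2.INTER_CUBIC))
    hsv=cv2.cvtColor(a,cv2.COLOR_BGR2HSV)
    m=((hsv[...,1]<70)&(hsv[...,2]<125)).astype(np.uint8)
    k,l,st,ce=cv2.connectedComponentsWithStats(m,connectivity=4)
    for i in range(1,k):
        if st[i,4]>5: print(n,st[i],(ce[i]+[x0,y0]).round(1),ray(c,ce[i]+[x0,y0],.03).round(4)[0])
E
```

```text
top [46 17  4  3  9] [237.7 158.1] [0.6231 0.0923 0.03  ]
top [23 24  5  5 21] [215. 166.] [0.603  0.1478 0.03  ]
top [39 25 11  1 11] [234. 165.] [0.6059 0.1011 0.03  ]
top [23 43  1  7  7] [213. 186.] [0.5535 0.1519 0.03  ]
top [13 45  7  7 36] [206.1 188.3] [0.5476 0.1687 0.03  ]
top [24 66  8  8 53] [217.6 209.3] [0.4963 0.1395 0.03  ]
top [47 69 10 11 80] [241.5 213.9] [0.4856 0.0811 0.03  ]
side [64 24  9  5 37] [283.4 236. ] [0.4837 0.082  0.03  ]
side [38 28 12  6 48] [258.6 240.7] [0.5383 0.1258 0.03  ]
side [17 29  5  3 10] [233.9 239.9] [0.6014 0.1496 0.03  ]
side [53 37  7  5 30] [271.1 248.9] [0.4945 0.141  0.03  ]
side [32 39  5  4 19] [249.1 250.6] [0.5456 0.1697 0.03  ]
side [25 44  9  4 16] [244.4 255.6] [0.5487 0.1909 0.03  ]
side [46 44 15  5 28] [267.9 256.3] [0.4911 0.169  0.03  ]
side [35 47  9  3 17] [254.8 257.6] [0.5207 0.1867 0.03  ]
```

View pics/topcrop.png

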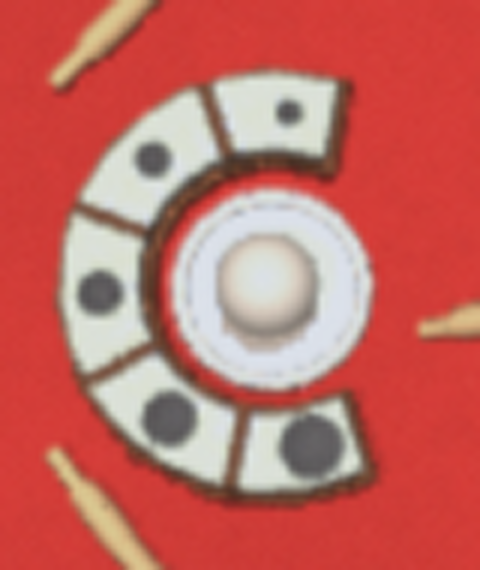

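View pics/sidecrop.png

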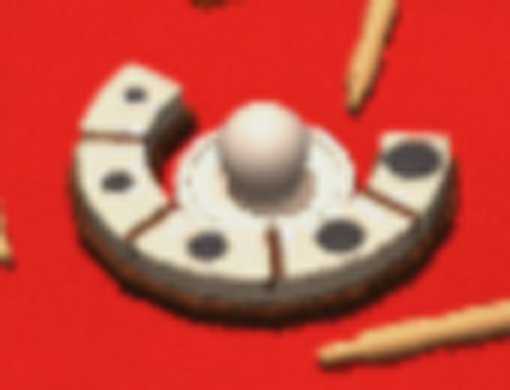

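```bash
cat > fit.py <<'E'
from h import *
from scipy.optimize import least_squares
th=np.radians([-100,-50,0,50,100])
T=np.array([[.6231,.0923],[.603,.1478],[.5476,.1687],[.4963,.1395],[.4856,.0811]])
c=np.load("side0.npz")
S=ray(c,[[215+134/6-.5,210+95/6-.5],[233.9,239.9],[249.1,250.6],[271.1,248.9],[283.4,236]],.03)[:,:2]
def P(p,th=th): return p[:2]+.07*np.c_[np.cos(th+p[2]),np.sin(th+p[2])]
fits=[]
for n,D in(("top",T),("side",S),("both",(T+S)/2)):
    r=least_squares(lambda p:(P(p)-D).ravel(),[.553,.0985,1.7])
    print(n,r.x.round(4),np.degrees(r.x[2]).round(1),(P(r.x)-D).round(4).tolist())
p=r.x;a=np.radians(np.arange(-100,101,5));q=P(p,a)
print(q[0]);print((np.diff(q,axis=0)*1000).round(1).tolist());print(q.round(4)[::10].tolist())
E
python3 fit.py
```

```text
top [0.5533 0.0988 1.6513] 94.6 [[-0.0001, -0.0], [0.0001, 0.0002], [0.0001, -0.0001], [-0.0001, -0.0001], [-0.0, 0.0001]]
side [0.5516 0.1002 1.6555] 94.9 [[0.0, -0.0001], [-0.0003, -0.0001], [0.0001, 0.0002], [-0.0002, -0.0003], [0.0003, 0.0003]]
both [0.5524 0.0995 1.6534] 94.7 [[-0.0, -0.0001], [-0.0001, 0.0001], [0.0001, 0.0001], [-0.0001, -0.0002], [0.0001, 0.0002]]
[0.62214246 0.09308907]
[[0.3, 6.1], [-0.2, 6.1], [-0.8, 6.1], [-1.3, 6.0], [-1.8, 5.8], [-2.3, 5.7], [-2.8, 5.4], [-3.3, 5.2], [-3.7, 4.9], [-4.1, 4.5], [-4.5, 4.1], [-4.8, 3.7], [-5.1, 3.3], [-5.4, 2.8], [-5.6, 2.4], [-5.8, 1.9], [-6.0, 1.3], [-6.1, 0.8], [-6.1, 0.3], [-6.1, -0.2], [-6.1, -0.8], [-6.0, -1.3], [-5.8, -1.8], [-5.7, -2.3], [-5.4, -2.8], [-5.2, -3.3], [-4.9, -3.7], [-4.5, -4.1], [-4.1, -4.5], [-3.7, -4.8], [-3.3, -5.1], [-2.8, -5.4], [-2.4, -5.6], [-1.9, -5.8], [-1.3, -6.0], [-0.8, -6.1], [-0.3, -6.1], [0.2, -6.1], [0.8, -6.1], [1.3, -6.0]]
[[0.6221, 0.0931], [0.6022, 0.1488], [0.5467, 0.1693], [0.4953, 0.1399], [0.4847, 0.0817]]
```

Request:
{"op": "arm_command", "data": {"rows": [0,0.02,0.03,0,0,0,0,0,0.02,0.03,0,0,0,0,0,0.02,0.03,0,0,0,0,0,0.02,0.03,0,0,0,0,0,0.02,0.03,0,0,0,0,0,0.02,0.03,0,0,0,0,0,0.02,0.03,0,0,0,0,0,0.02,0.03,0,0,0,0]}}

```text
t: 0.9
eef_pos: [0.3186, -0.3889, 0.205]
tcp_rot: [-3.117, -0.385, 0.0]
ft_force: [0.1, 0.1, 0.2]
opening: 0.0334
grasp_force: 0.0
```

Request:
{"op": "arm_command", "data": {"rows": [0,0.025,0.04,0,0,0,0,0,0.025,0.04,0,0,0,0,0,0.025,0.04,0,0,0,0,0,0.025,0.04,0,0,0,0,0,0.025,0.04,0,0,0,0,0,0.025,0.04,0,0,0,0,0,0.025,0.04,-0.01,0,0,0,0,0.025,0.04,-0.01,0,0,0,0,0.025,0.04,-0.01,0,0,0,0,0.025,0.04,-0.01,0,0,0,0,0.025,0.04,-0.01,0,0,0,0,0.025,0.04,-0.01,0,0,0]}}

```text
t: 2.1
eef_pos: [0.6186, 0.0915, 0.1445]
tcp_rot: [-3.118, -0.386, 0.001]
ft_force: [1.1, -0.1, -0.3]
opening: 0.0001
grasp_force: 0.0
```

Request:
{"op": "arm_command", "data": {"rows": [0,0.0035,0.002,-0.02,0,0,0,0,0,0,-0.03,0,0,0,0,0,0,-0.03,0,0,0,0,0,0,-0.01,0,0,0,0,0,0,0,0,0,0,0,0,0,0,0,0,0]}}

```text
t: 2.7
eef_pos: [0.6225, 0.0914, 0.0566]
tcp_rot: [3.118, 0.385, 0.003]
ft_force: [0.8, 0.9, -0.3]
opening: 0.0002
grasp_force: 0.0
```

```bash
python3 - <<'E'
from cell import robot
from h import *
for n,(x0,y0,x1,y1) in {"side":(205,150,305,275)}.items():
    c=robot.camera(n);a=c["pixels"][y0:y1,x0:x1]
    cv2.imwrite(f"pics/{n}2.png",cv2.resize(a,None,fx=4.5,fy=4.5,interpolation=cv2.INTER_CUBIC))
for i in range(3):
    robot.camera("side");s=robot.sense();print(s["t"],s["eef_pos"].round(5),s["ft_force"].round(2))
E
```

```text
2.8 [0.6231  0.09139 0.05754] [ 0.11 -0.66  0.41]
2.85 [0.62303 0.0914  0.05748] [-0.38 -0.71  0.67]
2.9 [0.62283 0.09142 0.05723] [ 0.09 -0.22  0.57]
```

View pics/side2.png

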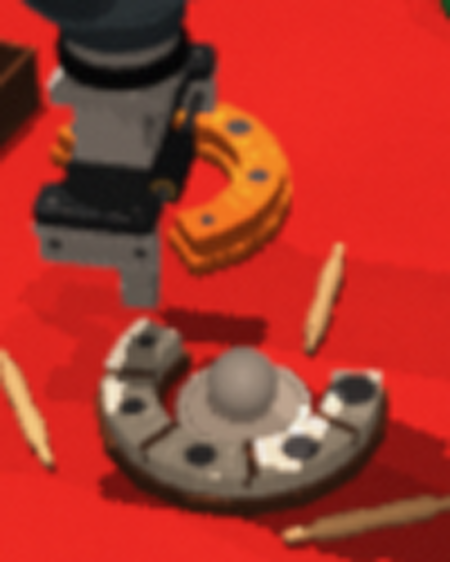

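Request:
{"op": "arm_command", "data": {"rows": [0,-0.0005,0.0015,-0.012,0,0,0,0,0,0,-0.01,0,0,0,0,0,0,0,0,0,0,0,0,0,0,0,0,0]}}

```text
t: 3.3
eef_pos: [0.6206, 0.0931, 0.0326]
tcp_rot: [-3.118, -0.385, 0.002]
ft_force: [0.0, 0.6, 0.1]
opening: 0.0005
grasp_force: 0.0
```

```bash
cat > w.py <<'E'
from cell import robot
import numpy as np
L=[]
for i in range(6):
    robot.camera("side");s=robot.sense();L.append(np.r_[s["eef_pos"]*1000,s["ft_force"]])
print(s["t"],np.mean(L,0).round(2),np.std(L,0).round(2))
E
python3 w.py
```

```text
3.6 [ 6.2137e+02  9.3010e+01  3.3630e+01  1.1000e-01  6.0000e-02 -1.8000e-01] [0.17 0.02 0.26 0.39 0.32 0.34]
```

Request:
{"op": "arm_command", "data": {"rows": [0,0.0005,0,-0.002,0,0,0,0,0,0,-0.002,0,0,0,0,0,0,-0.002,0,0,0,0,0,0,-0.001,0,0,0,0,0,0,0,0,0,0]}}

```text
t: 4.1
eef_pos: [0.6219, 0.093, 0.0266]
tcp_rot: [3.118, 0.385, 0.001]
ft_force: [-0.4, 0.3, 1.5]
opening: 0.0003
grasp_force: 1.0
```

```bash
python3 w.py
```

```text
4.4 [ 6.2189e+02  9.3010e+01  2.6690e+01  4.1000e-01 -2.7000e-01  2.4100e+00] [0.02 0.02 0.03 0.55 0.29 0.9 ]
```

Request:
{"op": "arm_command", "data": {"rows": [0,0.0003,0.0061,0,0,0,0,0,-0.0002,0.0061,0,0,0,0,0,-0.0008,0.0061,0,0,0,0,0,-0.0013,0.006,0,0,0,0,0,-0.0018,0.0058,0,0,0,0,0,-0.0023,0.0057,0,0,0,0]}}

```text
t: 5.0
eef_pos: [0.6154, 0.1295, 0.0265]
tcp_rot: [-3.118, -0.385, -0.0]
ft_force: [-0.2, 1.2, 1.1]
opening: 0.0003
grasp_force: 0.6
```

```bash
python3 w.py
```

```text
5.3 [6.1514e+02 1.2957e+02 2.6330e+01 9.0000e-02 9.0000e-01 1.0600e+00] [0.14 0.48 0.02 0.85 0.84 0.55]
```

Request:
{"op": "arm_command", "data": {"rows": [0,-0.0028,0.0054,0,0,0,0,0,-0.0033,0.0052,0,0,0,0,0,-0.0037,0.0049,0,0,0,0,0,-0.0041,0.0045,0,0,0,0,0,-0.0045,0.0041,0,0,0,0,0,-0.0048,0.0037,0,0,0,0,0,-0.0051,0.0033,0,0,0,0]}}

```text
t: 6.0
eef_pos: [0.5866, 0.1604, 0.0263]
tcp_rot: [-3.118, -0.385, 0.001]
ft_force: [0.6, -0.9, 1.2]
opening: 0.0003
grasp_force: 0.7
```

```bash
python3 w.py; python3 - <<'E'
from cell import robot
from h import *
c=robot.camera("side");a=c["pixels"][180:275,205:305]
cv2.imwrite("pics/side3.png",cv2.resize(a,None,fx=5,fy=5,interpolation=cv2.INTER_CUBIC))
E
```

```text
6.3 [ 5.8643e+02  1.6034e+02  2.6170e+01 -5.7000e-01  8.4000e-01  1.3300e+00] [0.39 0.3  0.05 0.52 0.38 0.33]
```

View pics/side3.png

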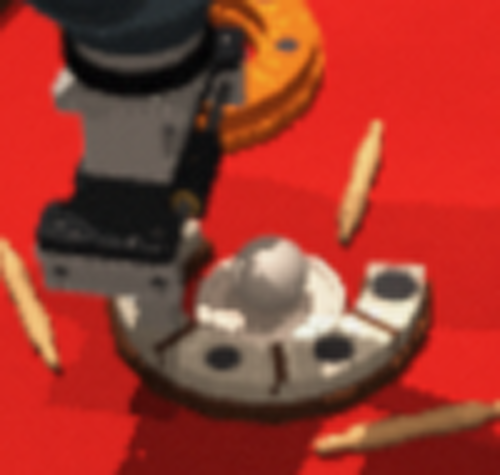

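The tip is on the track just past stud2. Studs 3 and 5, at full-image pixels (249,251) and (284,237), are where they were, so the dimmer hasn't moved. Continuing.

Request:
{"op": "arm_command", "data": {"rows": [0,-0.0049,0.0028,0,0,0,0,0,-0.0051,0.0024,0,0,0,0,0,-0.0058,0.0019,0,0,0,0,0,-0.006,0.0013,0,0,0,0,0,-0.0061,0.0008,0,0,0,0,0,-0.0061,0.0003,0,0,0,0,0,-0.0061,-0.0002,0,0,0,0,0,-0.0061,-0.0008,0,0,0,0]}}

```text
t: 7.15
eef_pos: [0.5407, 0.1685, 0.0266]
tcp_rot: [-3.118, -0.385, -0.001]
ft_force: [1.9, 0.0, 2.8]
opening: 0.0007
grasp_force: 1.0
```

```bash
python3 w.py
```

```text
7.45 [ 5.399e+02  1.684e+02  2.613e+01 -1.300e+00  3.600e-01  2.110e+00] [0.13 0.01 0.15 0.86 0.57 0.3 ]
```

Request:
{"op": "arm_command", "data": {"rows": [0,-0.0055,-0.0013,0,0,0,0,0,-0.0058,-0.0018,0,0,0,0,0,-0.0057,-0.0023,0,0,0,0,0,-0.0054,-0.0028,0,0,0,0,0,-0.0052,-0.0033,0,0,0,0,0,-0.0049,-0.0037,0,0,0,0,0,-0.0045,-0.0041,0,0,0,0,0,-0.0041,-0.0045,0,0,0,0,0,-0.0037,-0.0048,0,0,0,0]}}

```text
t: 8.35
eef_pos: [0.4961, 0.1395, 0.0266]
tcp_rot: [-3.118, -0.385, -0.0]
ft_force: [1.2, 1.5, 2.4]
opening: 0.0005
grasp_force: 1.1
```

```bash
python3 w.py
```

```text
8.65 [ 4.9569e+02  1.3920e+02  2.6290e+01 -1.1000e-01 -1.5000e+00  2.5900e+00] [0.13 0.21 0.06 0.65 0.68 0.46]
```

Request:
{"op": "arm_command", "data": {"rows": [0,-0.0035,-0.0048,0,0,0,0,0,-0.0028,-0.0051,0,0,0,0,0,-0.0024,-0.0056,0,0,0,0,0,-0.0019,-0.0058,0,0,0,0,0,-0.0013,-0.006,0,0,0,0,0,-0.0008,-0.0061,0,0,0,0,0,-0.0003,-0.0061,0,0,0,0,0,0.0002,-0.0061,0,0,0,0,0,0.0008,-0.0061,0,0,0,0,0,0.0013,-0.006,0,0,0,0,0,0,0,0,0,0,0,0,0,0,0,0,0,0]}}

```text
t: 9.85
eef_pos: [0.4859, 0.0815, 0.0266]
tcp_rot: [3.117, 0.385, 0.001]
ft_force: [0.5, -2.1, 3.0]
opening: 0.0004
grasp_force: 1.1
```

```bash
python3 w.py; python3 - <<'E'
from cell import robot
from h import *
c=robot.camera("side");a=c["pixels"][180:275,205:305]
cv2.imwrite("pics/side4.png",cv2.resize(a,None,fx=5,fy=5,interpolation=cv2.INTER_CUBIC))
E
```

```text
10.15 [485.83  81.95  26.57   0.55  -1.32   2.2 ] [0.05 0.16 0.01 0.61 0.54 0.56]
```

View pics/side4.png

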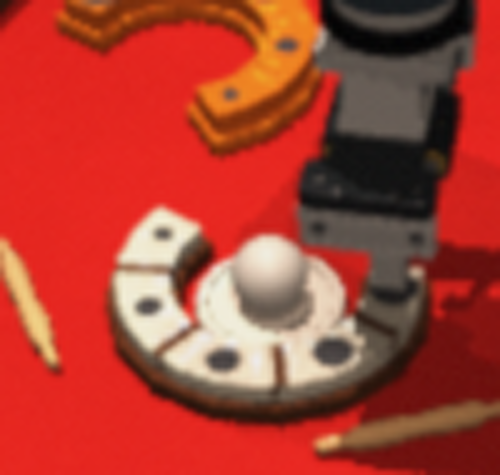

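The fingertips rest on the largest stud, near crop pixel (390,285), with about 2 N of press. The dimmer, coaster, ball and bails look unmoved.

```bash
python3 -c "
from cell import robot
print(robot.sign_off())"
```

```text
the job is handed in; nothing more can be done
None
```

I ran the closed fingertips lightly (about 1–3 N) along the white dimmer from the smallest stud to the largest, over every stud and rib in order. I handed the job in at about 10 s with the tips still on the largest stud and nothing else visibly moved; the sign-off gave no verdict.

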